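# Show the marking of a notched welding filter plate under the bench magnifier

## Robot

A 6-joint arm with a two-finger parallel gripper is mounted at the origin on the work surface. World frame = base frame: x ahead of the robot, y to its left, z up, the work surface at z = 0. Lengths are in mm, angles in rad, forces in N, time in s.
With the tool pointing down it reaches from about 300 to 775 mm from the base axis. Payload 14.6 kg.
Tool frame: the origin (TCP) lies between the finger pads; the fingertips stand 19 mm ahead of it and the grasp point (between the pads) is the TCP; z points along the fingers, y is the line along which they close (so a half turn about z gives the same grasp; the last joint's range is limited). The gripper opens to 94 mm and grips with 3 to 60 N. Pads are 16 mm wide; open, the fingers measure 119 mm over their backs; the gripper's body (75 mm by 177 mm) begins 78 mm behind the grasp point.
Start: joints at [-1.173, 0.3, 1.521, -0, 1.321, -0.067], TCP at [246.526, -491.644, 224.446] pointing down, gripper open.
Joint ranges: [-3.03, 3.03], [-0.79, 2.21], [0.23, 2.52], [-1.04, 4.18], [0, 3.07], [-2.55, 2.55]. Speed limits (rad/s): [2.22, 2.22, 2.57, 3.14, 3.14, 3.14].

## Interface

Orientations are given as [roll, pitch, yaw] about the fixed x, y, z axes, in that order (R = Rz(yaw) Ry(pitch) Rx(roll)).
In Python, from cell import monitor, imaging, job, find_in, trace gives the robot as it stands. The module is installed in compiled form; this text tells all that it offers.
- The arm moves only by the tool arm_command, never from a script. Its argument "steps" is a list of rows, each a list of 5 numbers: the opening, from 0 (shut) to 1 (fully open), then the shift along the tool's x, y, z in mm, then the turn about the tool's z in degrees. In form: [[gripper, dx, dy, dz, turn], ...]. A call has 1 to 20 rows; each row is the pose to reach, as a shift and turn from the pose commanded when the call began, along the tool's axes at that moment; what a row does not reach only later rows make up. A row lasts 1/8 s, in which the tool goes at most 62.5 mm and 10.7 degrees, less where a joint would pass 70% of its speed; a pose out of reach is approached as far as the arm can. A call with a gripper value outside its range is refused whole. The fingers move at their own pace and stop on an object; "force" is the grip in N (left out, the last holds). Time passes only in rows, so rows that repeat a pose let the fingers close. It gives the time, the measured TCP pose, the force, the opening and the grip force at its end, in the units of the state.
- monitor.read_state(): the state, without advancing time (a new reading comes with each control period).
- imaging.camera(name): name is "scene" or "side" or "wrist"; returns a dict with "img" (420x560x3 uint8, red, green, blue), "mtx" (3x3 intrinsics, pixels), "view" (4x4, takes a point from world to camera coordinates). Camera axes: x right, y down, z forward; pixel columns grow to the right and rows downward; lengths in mm; the calibration is good to about 2 mm. The wrist camera is an equidistant fisheye: a pixel r from the principal point sees the ray r / f radians off the axis. A picture is of the moment at which its call begins. There is no depth.
- job.sign_off(): hands the job in; it is judged then, once.
Trained networks look in a picture, given as the dict that the camera call returned (one of the last four; its "shot" number tells which), for a name from the list of things; names that differ only in an ending like _2 or _b are one class to them, and where a whole thing is asked for, a point or a joint stands for the part that bears it (a point fixed in the world has none). Each returns a list of dicts, best first, with "p" (0 to 1); they miss things now and then, are a little off and sometimes report something else, mostly with a low value. They report only what shows in the picture. A call takes as long as a camera call. They do not tell look-alikes from the thing itself.
- find_in(picture, target): "rect" ([centre column, centre row, width, height] in pixels, round what is visible of it).
- trace(picture, target): "region" (420x560 bool, what is visible of it) and "rect" ([centre column, centre row, width, height] in pixels, round what is visible of it).
The state is a dict: "clock": time; "joints": joint angles; "qd": joint speeds; "effort": joint torques, N m; "eef_pos": TCP position; "eef_rot": TCP orientation; "wrist_force": force on the tool from outside, world axes, zero at the start; "moment": the same for the moment, N m; "finger_gap": finger opening in mm; "finger_force": force on a finger pad.
Only numpy, scipy, OpenCV 4.12 (cv2) and the standard library are available. Lean on these libraries where they do the work, as an engineer would, in place of code of your own. Each camera call takes 0.05 s, during which the arm holds its last target. There are 200 camera calls.

## Task

One of the three welding filter plates standing in the grooved wooden rack has a small notch in a top corner: the notch tells its frosted end, which carries the marking on one face. Draw this plate out by gripping it away from the frosted end (fingers never on the frosted end) and hold it up on the robot's side of the bench magnifier, with the marked face turned up squarely to the lens and the middle of the frosted end on the lens's axis, about 11 cm from the glass, for the welder across the bench to read. Finish while still holding it there motionless; do not bump the magnifier, and leave the two plain plates in the rack, the tin and the hammer where they are.

Things in the scene. Friction and masses are not known exactly. Their poses are not given: they have to be found in the camera images.
- filter_plate: Notched filter plate, 108 x 51 x 8 mm, 60 g: black frame, dark glass recessed 1.5 mm below 16 mm of solid top frame. Stands in the rack on a long edge, top 63 mm above the table. Origin: middle of lower edge. x: along, to the frosted end (-54..54). z: up (0..51). y: out of the marked face (faces at +-4). Notch: top corner x 42..54, z 39..51; seen from the marked face it is top left.
- frosted_end: The last 20 mm of the notched plate (plate x 34 to 54), fixed to it, same thickness and axes: its +y face is a pale frosted field with the etched marking, the back is plain black. Origin: middle of its lower edge, at plate x = 44. Fingers must not touch it.
- mark (a point): Middle of the frosted field, on the marked face: at plate x 44, y 4, z 25.5 mm.
- rack: Wooden block 124 x 190 x 28 mm, fixed, set down at widely differing yaw. Five grooves along its x, 37.5 mm apart along y (-75 to 75), 9.6 mm wide, 16 mm deep, floors 12 mm above the table, ends open. The three plates stand in the outer two and the middle groove (75 mm apart), in any order. Origin: centre of underside.
- lens: Magnifier head: white ring 132 mm across, 18 mm thick, round a clear glass 106 mm across. Origin: centre of the glass, 241 mm above the table. z: lens axis, away from the robot, 40 degrees above level, to the reader; x: down across the lens, 50 degrees below level, away from the robot; y: level. The mark belongs at z = -110 mm, x = y = 0 (robot's side), plate y along this z.
- magnifier: White magnifier stand, fixed. Origin: on the table below the viewing spot (170 mm up). x: level, from there to the foot. Foot: disc 136 mm across, 18 mm high, centred at x = 215 mm; a 12 mm gooseneck rises from it (x 125 to 250 mm) to the lower rim of the lens, 190 mm up; the top of the lens ring is 300 mm up.
- plain_plate_a: A filter plate of the same size and make (108 x 51 x 8 mm) with four square corners and no frosted end. Origin: middle of its lower edge; x along, y through, z up. To be left in the rack.
- plain_plate_b: A second plain plate, same as plain_plate_a. To be left in the rack.
- tin: Closed round metal tin of nozzle grease, 75 mm in diameter, 65 mm high. Origin: centre of its underside. Not to be moved.
- hammer: Hammer lying flat on the table off to the side, handle towards its -x. Origin on its underside. Not to be moved.
Not all that is in view belongs to the job. Leave any orange look-alike of the filter_plate alone. Leave any black look-alike of the rack alone.

How it is judged:
By the outcome, as a careful person would: the job done as asked, in the order asked, and still so for the second after the job is handed in, while the arm keeps its last pose, push and grip.
It also fails if it takes over 42 s, if anything falls off the work surface, if the arm or the gripper's body presses on something with over 40 N, if the wrist force passes 120 N, or if a joint passes its speed limit or range.

## Working session

There is one attempt and no reset: what is moved stays moved. The work goes in short steps, Python scripts to look and compute and a tool call to move; the robot and the scene stay as the last step left them, time stands still between calls to the robot, and variables do not carry over. Pictures are saved under pics/ and viewed, at most 10 in all, crops included, and the job is handed in when it is done.

Besides the shell and the picture viewer there is one more tool, called after "Call:" as name(argument=value, ...) on one line, values as JSON. arm_command: Moves the arm, as the interface text tells. Its arguments: {"type":"object","properties":{"steps":{"type":"array","items":{"type":"array","items":{"type":"number"}}},"force":{"type":"number"}},"required":["steps"]}

```bash
mkdir -p pics; cat > h.py <<'E'
import numpy as np, cv2
from scipy.spatial.transform import Rotation as R
from cell import monitor, imaging, job, find_in, trace
def snap(n,f=None):
    c=imaging.camera(n)
    if f: cv2.imwrite('pics/'+f,c['img'][:,:,::-1])
    return c
def proj(c,P):
    P=np.atleast_2d(P); q=(c['view'][:3,:3]@P.T+c['view'][:3,3:]).T
    return np.c_[q[:,0]/q[:,2],q[:,1]/q[:,2]]@c['mtx'][:2,:2].T+c['mtx'][:2,2]
def ray(c,uv):
    d=np.linalg.inv(c['mtx'])@[uv[0],uv[1],1]; Rm=c['view'][:3,:3]
    return -Rm.T@c['view'][:3,3], Rm.T@d
def atz(c,uv,z):
    o,d=ray(c,uv); return o+d*(z-o[2])/d[2]
def tri(c1,u1,c2,u2):
    o1,d1=ray(c1,u1);o2,d2=ray(c2,u2);d1/=np.linalg.norm(d1);d2/=np.linalg.norm(d2)
    s=np.linalg.lstsq(np.c_[d1,-d2],o2-o1,rcond=None)[0]
    a,b=o1+s[0]*d1,o2+s[1]*d2; return (a+b)/2,np.linalg.norm(a-b)
E
python3 - <<'E'
from h import *
np.set_printoptions(precision=1,suppress=True)
print(monitor.read_state())
cs={n:snap(n,n+'0.png') for n in('scene','side','wrist')}
for n,c in cs.items():
    print(n,c['mtx'].tolist(),(-c['view'][:3,:3].T@c['view'][:3,3]),c['view'][2,:3])
    for t in('filter_plate','frosted_end','rack','lens','magnifier','plain_plate_a','tin','hammer'):
        print(t,[(np.round(r['rect']),round(r['p'],2)) for r in find_in(c,t)])
s=np.hstack([cs['scene']['img'],cs['side']['img']])
E
```

```text
{'clock': 0.0, 'joints': array([-1.2,  0.3,  1.5, -0. ,  1.3, -0.1]), 'qd': array([-0., -0.,  0., -0., -0.,  0.]), 'effort': array([ -0. , -53.2, -35.3,   0.1,   0. ,  -0. ]), 'eef_pos': array([ 246.4, -491.4,  223.9]), 'eef_rot': array([-3.1, -0. ,  0.5]), 'wrist_force': array([1.2, 0.5, 0.3]), 'moment': array([ 0.1, -0. , -0. ]), 'finger_force': 0.0, 'finger_gap': 93.74340442575549}
scene [[499.1445038993172, 0.0, 276.63823611801286], [0.0, 499.1445038993172, 216.22031159991653], [0.0, 0.0, 1.0]] [1553.3  372.6 1242.3] [-0.6 -0.3 -0.7]
filter_plate [(array([411., 238.,  18.,  26.]), 0.56), (array([400., 269.,  16.,  32.]), 0.51)]
frosted_end [(array([171., 223.,  59.,  54.]), 0.75), (array([402., 245.,   7.,  10.]), 0.52)]
rack [(array([334., 336.,  75.,  42.]), 0.95), (array([375., 279.,  68.,  41.]), 0.63)]
lens [(array([224., 191.,  40.,  43.]), 0.76)]
magnifier [(array([212., 229.,  64., 114.]), 0.79)]
plain_plate_a [(array([351., 277.,  10.,  37.]), 0.57), (array([376., 271.,  11.,  35.]), 0.52)]
tin [(array([326., 229.,  19.,  27.]), 0.58)]
hammer [(array([170., 223.,  60.,  
[... 406 characters left out ...]
rray([290., 340.,  84.,  77.]), 0.65)]
lens [(array([271., 158.,  30.,  34.]), 0.66), (array([249., 185.,  74.,  92.]), 0.42)]
magnifier [(array([249., 184.,  79.,  92.]), 0.62)]
plain_plate_a [(array([288., 325.,  41.,  35.]), 0.96), (array([268., 307.,  35.,  28.]), 0.95)]
tin [(array([328., 271.,  28.,  33.]), 0.62)]
hammer [(array([278., 185.,  69.,  14.]), 0.67)]
wrist [[325.19226210127806, 0.0, 281.98359452028086], [0.0, 325.19226210127806, 209.64853867290125], [0.0, 0.0, 1.0]] [ 315.6 -455.   384. ] [-0.2 -0.1 -1. ]
filter_plate []
frosted_end [(array([336.,   7.,  25.,  13.]), 0.38)]
rack []
lens []
magnifier []
plain_plate_a []
tin []
hammer [(array([334.,   8.,  28.,  13.]), 0.56)]
```

View pics/scene0.png

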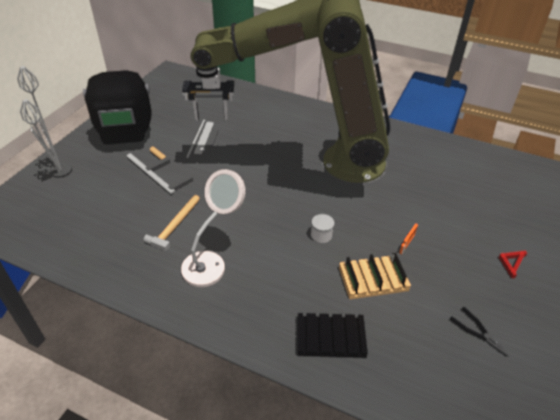

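View pics/side0.png

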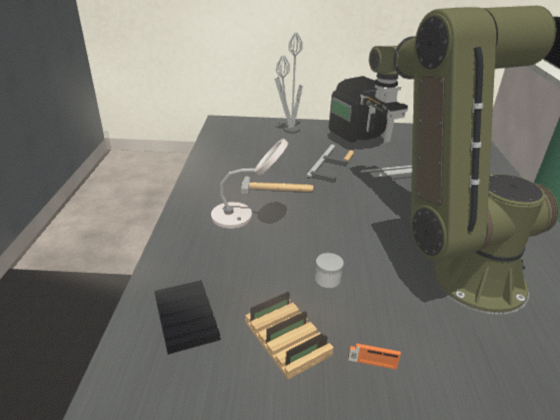

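```bash
python3 - <<'E'
from h import *
np.set_printoptions(precision=1,suppress=True)
sc=snap('scene');sd=snap('side')
a=sc['img'][240:310,330:425];b=sd['img'][285:380,235:345]
k=lambda x:cv2.resize(x,(395,int(395*x.shape[0]/x.shape[1])),interpolation=cv2.INTER_CUBIC)
a,b=k(a),k(b);h=max(len(a),len(b));o=np.zeros((h,790,3),np.uint8);o[:len(a),:395]=a;o[:len(b),395:]=b
cv2.imwrite('pics/crop.png',o[:,:,::-1])
L,e=tri(sc,(225,191),sd,(271,157));print('lens',L,e)
for u,v in(((203,268),(231,214)),):print('foot',atz(sc,u,18),atz(sd,v,18))
print('tin',atz(sd,(329,263),65),atz(sc,(323,222),65))
# rack fit by wood colour
import itertools
from scipy.optimize import differential_evolution
def wood(c,x0,x1,y0,y1):
    hsv=cv2.cvtColor(c['img'],cv2.COLOR_RGB2HSV);m=np.zeros(hsv.shape[:2],np.uint8)
    r=hsv[y0:y1,x0:x1];m[y0:y1,x0:x1]=((r[...,0]>10)&(r[...,0]<30)&(r[...,1]>80)&(r[...,2]>60))
    return cv2.morphologyEx(m,cv2.MORPH_OPEN,np.ones((2,2)))
M=[(sc,wood(sc,330,422,245,310)),(sd,wood(sd,235,340,285,380))]
box=np.array(list(itertools.product((-62,62),(-95,95),(0,28))))
pl=np.array([(x,y,z) for y0 in(-75,0,75) for x in(-54,54) for y in(y0-4,y0+4) for z in(12,63)]).reshape(3,8,3)
def cost(p):
    t=0;Rz=R.from_euler('z',p[2]).as_matrix()
    for c,m in M:
        q=np.zeros_like(m);cv2.fillConvexPoly(q,cv2.convexHull(np.float32(proj(c,box@Rz.T+[p[0],p[1],0]))).round().astype(int),1)
        for P in pl:cv2.fillConvexPoly(q,cv2.convexHull(np.float32(proj(c,P@Rz.T+[p[0],p[1],0]))).round().astype(int),0)
        t+=(q!=m).sum()
    return t
g=atz(sd,(289,335),28);print(g,[m.sum() for _,m in M])
r=differential_evolution(cost,[(g[0]-60,g[0]+60),(g[1]-60,g[1]+60),(-np.pi/2,np.pi/2)],popsize=25,seed=1,maxiter=80)
print('rack',r.x,np.degrees(r.x[2]),r.fun)
E
```

```text
lens [ 601.  -231.9  238.6] 1.5847381009293917
foot [ 738.  -249.5   18. ] [ 730.5 -241.2   18. ]
tin [426.5  39.7  65. ] [427.9  30.6  65. ]
[527.6 261.5  28. ] [np.uint64(1875), np.uint64(2588)]
rack [530.5 246.9   0.6] 34.749053233844684 1140.0
```

View pics/crop.png

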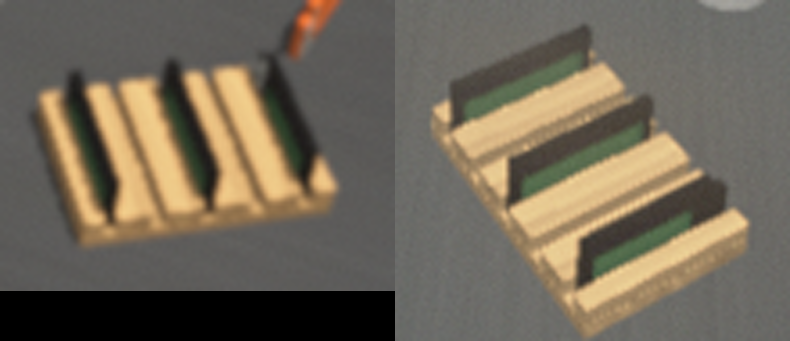

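Candidates for the plate in the side view are (268,307), (288,325) and (307,350). The third fits: its top right corner is cut, its glass stops short at that end, and the scene view shows a pale field there at (402,245). The crop confirms this, and the orange one at (372,357) is a decoy. The moves only offer a turn about the tool's z, so before planning the tilt I'll check how the arm treats a pose out of reach.

Call:
arm_command(steps=[[1,0,0,-60,0],[1,0,0,-120,0],[1,0,0,-180,0],[1,0,0,-240,0],[1,0,0,-300,0],[1,0,0,-360,0],[1,0,0,-420,0],[1,0,0,-480,0],[1,0,0,-540,0],[1,0,0,-600,0],[1,0,0,-660,0],[1,0,0,-720,0]])

```text
clock: 2.95
eef_pos: [206.8, -412.3, 702.8]
eef_rot: [3.116, 0.0, 0.465]
wrist_force: [-0.2, 0.1, -0.9]
finger_gap: 93.9
finger_force: 0.0
```

Call:
arm_command(steps=[[1,0,0,-60,0],[1,0,0,-120,0],[1,0,0,-180,0],[1,0,0,-240,0],[1,0,0,-300,0],[1,0,0,-360,0]])

```text
clock: 3.7
eef_pos: [166.4, -331.9, 753.5]
eef_rot: [3.099, -0.0, 0.465]
wrist_force: [0.2, 0.5, 0.4]
finger_gap: 94.2
finger_force: 0.0
```

```bash
python3 - <<'E'
from h import *
s=monitor.read_state();print(s['joints'],s['eef_rot'],s['eef_pos'])
E
```

```text
[-1.20777315  0.26118676  0.2355769   0.0083944   2.60279595 -0.09441021] [ 3.09935508e+00 -2.01172338e-05  4.64729494e-01] [ 166.38022515 -331.8849002   753.52057987]
```

Call:
arm_command(steps=[[1,0,0,50,0],[1,0,0,100,0],[1,0,0,150,0],[1,0,0,150,0]])

```text
clock: 4.2
eef_pos: [169.3, -337.5, 601.5]
eef_rot: [3.1, -0.0, 0.465]
wrist_force: [0.1, -1.4, 0.0]
finger_gap: 94.1
finger_force: 0.0
```

The tilt gained against the reach limit stays in the commanded pose, so the tool can be tilted that way. The plate lies near azimuth 33°, so I'll go there and tilt in that direction.

Call:
arm_command(steps=[[1,58,-22,0,0],[1,116,-45,0,0],[1,174,-67,0,0],[1,232,-90,0,0],[1,290,-112,0,0],[1,348,-135,0,0],[1,375,-190,0,0],[1,403,-245,0,-2],[1,430,-300,0,-4],[1,460,-350,0,-6],[1,496,-400,0,-8],[1,496,-430,0,-8],[1,496,-430,0,-8]])

```text
clock: 5.82
eef_pos: [419.8, 269.6, 584.6]
eef_rot: [3.1, 0.007, 0.607]
wrist_force: [-0.2, 0.5, 0.7]
finger_gap: 94.0
finger_force: 0.0
```

```bash
python3 - <<'E'
from h import *
s=monitor.read_state();print(s['joints'],s['eef_rot'],s['eef_pos']);print(R.from_euler('xyz',s['eef_rot']).as_matrix().round(3))
E
```

```text
[ 0.51887923  0.2325569   0.78072342 -0.05012771  2.13134255  1.45583589] [3.09962329 0.00732459 0.60709592] [419.80068461 269.58744455 584.63069161]
[[ 0.821  0.57   0.018]
 [ 0.57  -0.82  -0.039]
 [-0.007  0.042 -0.999]]
```

Call:
arm_command(steps=[[1,100,0,0,0],[1,300,0,0,0],[1,600,0,0,0],[1,1000,0,0,0],[1,1000,0,0,0],[1,1000,0,0,0],[1,1000,0,0,0],[1,1000,0,0,0]])

```text
clock: 6.82
eef_pos: [614.1, 403.0, 434.0]
eef_rot: [3.098, -0.028, 0.605]
wrist_force: [0.3, 0.1, 0.6]
finger_gap: 93.9
finger_force: 0.0
```

```bash
python3 - <<'E'
from h import *
s=monitor.read_state();print(s['joints'],s['eef_rot'],s['eef_pos']);print(R.from_euler('xyz',s['eef_rot']).as_matrix().round(3))
E
```

```text
[ 0.54518213  0.8340104   0.23581383 -0.04676293  2.04078487  1.48975449] [ 3.09815201 -0.02799419  0.60500528] [614.05834286 402.96357309 433.97605551]
[[ 0.822  0.567  0.048]
 [ 0.569 -0.822 -0.02 ]
 [ 0.028  0.043 -0.999]]
```

Call:
arm_command(steps=[[1,2000,0,0,0],[1,2000,0,0,0],[1,2000,0,0,0],[1,2000,0,0,0]])

```text
clock: 7.32
eef_pos: [662.0, 438.7, 343.5]
eef_rot: [3.097, -0.064, 0.607]
wrist_force: [-0.5, 0.5, -0.1]
finger_gap: 94.0
finger_force: 0.0
```

```bash
python3 - <<'E'
from h import *
s=monitor.read_state();print(s['joints'],s['eef_rot'],s['eef_pos']);print(R.from_euler('xyz',s['eef_rot']).as_matrix().round(3))
E
```

```text
[ 0.55207619  0.95492124  0.23570748 -0.04282684  1.88387636  1.5023889 ] [ 3.09722179 -0.0644692   0.60735515] [662.03028975 438.735782   343.46053249]
[[ 0.819  0.568  0.078]
 [ 0.57  -0.822  0.   ]
 [ 0.064  0.044 -0.997]]
```

Call:
arm_command(steps=[[1,2000,0,-800,0],[1,2000,0,-800,0],[1,2000,0,-800,0],[1,2000,0,-800,0],[1,2000,0,-800,0],[1,2000,0,-800,0]])

```text
clock: 8.07
eef_pos: [665.7, 449.4, 347.3]
eef_rot: [3.096, -0.106, 0.609]
wrist_force: [-0.2, -0.6, -0.4]
finger_gap: 94.0
finger_force: 0.0
```

```bash
python3 - <<'E'
from h import *
s=monitor.read_state();print(s['joints'],s['eef_rot'],s['eef_pos']);print(R.from_euler('xyz',s['eef_rot']).as_matrix().round(3))
E
```

```text
[ 0.5607745   0.95120193  0.23557875 -0.04164851  1.84627154  1.51125459] [ 3.09632721 -0.10625643  0.60921628] [665.7071061  449.39710937 347.30877873]
[[ 0.815  0.568  0.113]
 [ 0.569 -0.822  0.024]
 [ 0.106  0.045 -0.993]]
```

Call:
arm_command(steps=[[1,2000,0,-400,0],[1,2000,0,-400,0]])

```text
clock: 8.32
eef_pos: [678.3, 459.5, 336.2]
eef_rot: [3.095, -0.147, 0.611]
wrist_force: [-0.2, -0.6, -0.1]
finger_gap: 94.1
finger_force: 0.0
```

Call:
arm_command(steps=[[1,2000,0,-400,0],[1,2000,0,-400,0],[1,2000,0,-400,0],[1,2000,0,-400,0],[1,2000,0,-400,0],[1,2000,0,-400,0],[1,2000,0,-400,0],[1,2000,0,-400,0]])

```text
clock: 9.32
eef_pos: [694.6, 475.2, 311.4]
eef_rot: [3.095, -0.189, 0.613]
wrist_force: [-0.2, -0.3, 0.2]
finger_gap: 93.7
finger_force: 0.0
```

Call:
arm_command(steps=[[1,2000,0,0,0],[1,2000,0,0,0]])

```text
clock: 9.57
eef_pos: [709.9, 485.8, 293.2]
eef_rot: [3.094, -0.231, 0.615]
wrist_force: [0.0, 0.1, -0.8]
finger_gap: 94.2
finger_force: 0.0
```

Call:
arm_command(steps=[[1,2000,0,0,0],[1,2000,0,0,0]])

```text
clock: 9.82
eef_pos: [722.6, 494.9, 281.4]
eef_rot: [3.093, -0.272, 0.617]
wrist_force: [0.5, -0.6, -0.4]
finger_gap: 93.8
finger_force: 0.0
```

Call:
arm_command(steps=[[1,2000,0,0,0]])

```text
clock: 9.95
eef_pos: [731.0, 501.0, 279.7]
eef_rot: [3.092, -0.309, 0.619]
wrist_force: [0.5, 0.5, -0.7]
finger_gap: 94.2
finger_force: 0.0
```

Call:
arm_command(steps=[[1,2000,0,0,0]])

```text
clock: 10.07
eef_pos: [738.8, 506.9, 280.7]
eef_rot: [3.092, -0.347, 0.621]
wrist_force: [0.4, -0.0, 0.9]
finger_gap: 93.9
finger_force: 0.0
```

Call:
arm_command(steps=[[1,2000,0,0,0]])

```text
clock: 10.2
eef_pos: [745.8, 512.2, 283.8]
eef_rot: [3.091, -0.384, 0.623]
wrist_force: [0.2, 0.6, 0.8]
finger_gap: 94.0
finger_force: 0.0
```

Call:
arm_command(steps=[[1,2000,0,0,0]])

```text
clock: 10.32
eef_pos: [752.2, 517.3, 289.2]
eef_rot: [3.09, -0.422, 0.625]
wrist_force: [0.3, -0.7, 1.0]
finger_gap: 94.1
finger_force: 0.0
```

Call:
arm_command(steps=[[1,-60,0,0,0],[1,-120,2,-10,0],[1,-180,4,-20,0],[1,-240,6,-30,0],[1,-300,8,-40,0],[1,-348,10,-48,0],[1,-348,10,-48,0]])

```text
clock: 11.2
eef_pos: [495.0, 323.0, 196.0]
eef_rot: [3.089, -0.422, 0.625]
wrist_force: [1.0, 1.1, 1.6]
finger_gap: 94.1
finger_force: 0.0
```

```bash
python3 - <<'E'
from h import *
np.set_printoptions(precision=3,suppress=True)
c=snap('wrist','w1.png');s=monitor.read_state();print(s['clock'],s['joints'],s['eef_rot'],s['eef_pos']);print(R.from_euler('xyz',s['eef_rot']).as_matrix())
np.savez('w1.npz',**{k:c[k] for k in('img','mtx','view')})
E
```

```text
11.25 [ 0.519  0.205  1.777 -0.013  0.747  1.483] [ 3.091 -0.41   0.625] [487.342 318.239 189.577]
[[ 0.744  0.568  0.352]
 [ 0.537 -0.822  0.191]
 [ 0.398  0.047 -0.916]]
```

View pics/w1.png

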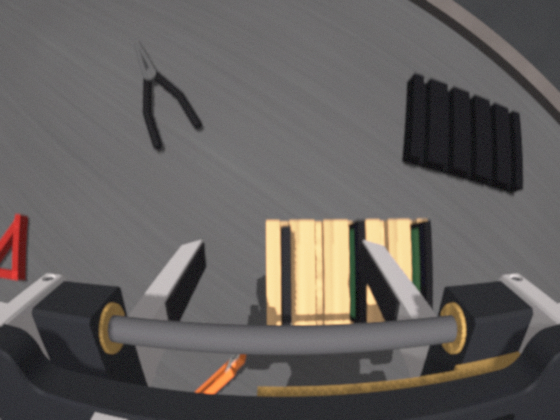

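The notched plate is the left one, from (286,225) to (288,322). The tool is almost over it and lined up with it.

```bash
cat >> h.py <<'E'
def wray(c,uv):
    v=(np.array(uv)-c['mtx'][:2,2])/c['mtx'][0,0];r=np.linalg.norm(v)
    d=np.r_[v/r*np.sin(r),np.cos(r)];Rm=c['view'][:3,:3];return -Rm.T@c['view'][:3,3],Rm.T@d
def watz(c,uv,z):
    o,d=wray(c,uv);return o+d*(z-o[2])/d[2]
def wproj(c,P):
    P=np.atleast_2d(P);q=(c['view'][:3,:3]@P.T+c['view'][:3,3:]).T
    rr=np.linalg.norm(q[:,:2],axis=1);th=np.arctan2(rr,q[:,2]);return q[:,:2]/rr[:,None]*(th*c['mtx'][0,0])[:,None]+c['mtx'][:2,2]
E
python3 - <<'E'
from h import *
np.set_printoptions(precision=1,suppress=True)
c=dict(np.load('w1.npz'))
for n,uv,z in(('farL',(266,220),28),('nearL',(268,322),28),('farR',(431,218),28),('plate far top',(286,225),63),('plate2 far',(356,222),63),('plate3',(427,222),63),('plate near top',(287,322),63)):print(n,watz(c,uv,z))
a,b=watz(c,(266,220),28),watz(c,(268,322),28);print('yaw L',np.degrees(np.arctan2(*(a-b)[[1,0]])))
a,b=watz(c,(266,220),28),watz(c,(431,218),28);d=a-b;print('yaw far',np.degrees(np.arctan2(d[1],d[0]))-90,np.linalg.norm(d))
print(wproj(c,[[487.3,318.2,189.6]]))
i=c['img'][205:335,250:440];cv2.imwrite('pics/w1c.png',cv2.resize(i,None,fx=4,fy=4,interpolation=cv2.INTER_CUBIC)[:,:,::-1])
E
```

```text
farL [527.4 358.6  28. ]
nearL [438.5 294.6  28. ]
farR [639.4 200.6  28. ]
plate far top [531.1 337.6  63. ]
plate2 far [573.1 282.1  63. ]
plate3 [618.2 216.1  63. ]
plate near top [454.3 283.6  63. ]
yaw L 35.743267578409565
yaw far 35.33525166841599 193.60695208818308
[[283.8 284.6]]
```

View pics/w1c.png

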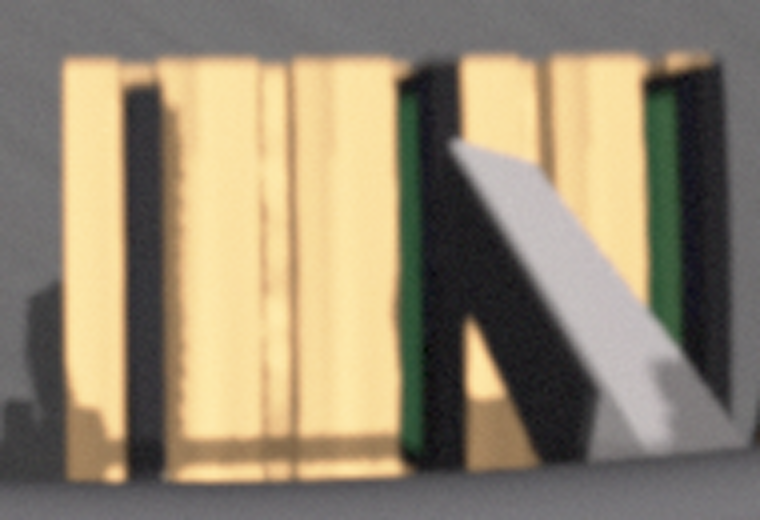

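Call:
arm_command(steps=[[1,-30,3,40,0],[0.7,-39,3.4,80,0],[0.5,-39,3.4,100,0],[0.4,-39,3.4,120,0],[0.35,-39,3.4,130,0],[0.3,-39,3.4,130,0]])

```text
clock: 12.0
eef_pos: [516.7, 326.2, 61.7]
eef_rot: [3.09, -0.421, 0.625]
wrist_force: [-0.2, 0.1, 0.7]
finger_gap: 47.6
finger_force: 0.0
```

```bash
python3 - <<'E'
from h import *
np.set_printoptions(precision=3,suppress=True)
c=snap('wrist','w2.png');s=monitor.read_state();print(s['clock'],s['eef_rot'],s['eef_pos'],s['finger_gap'],s['wrist_force'])
Rm=R.from_euler('xyz',s['eef_rot']).as_matrix()
np.savez('w2.npz',**{k:c[k] for k in('img','mtx','view')})
print(wproj(c,[[488+.814*54,306.5+.581*54,63],[488+.814*22,306.5+.581*22,63]]))
i=c['img'][150:390,180:400];cv2.imwrite('pics/w2c.png',cv2.resize(i,None,fx=2.5,fy=2.5)[:,:,::-1])
E
```

```text
12.05 [ 3.09  -0.422  0.625] [516.854 326.182  62.313] 43.473046759456395 [-0.013  0.163 -0.254]
[[283.445 233.866]
 [284.435 292.534]]
```

View pics/w2c.png

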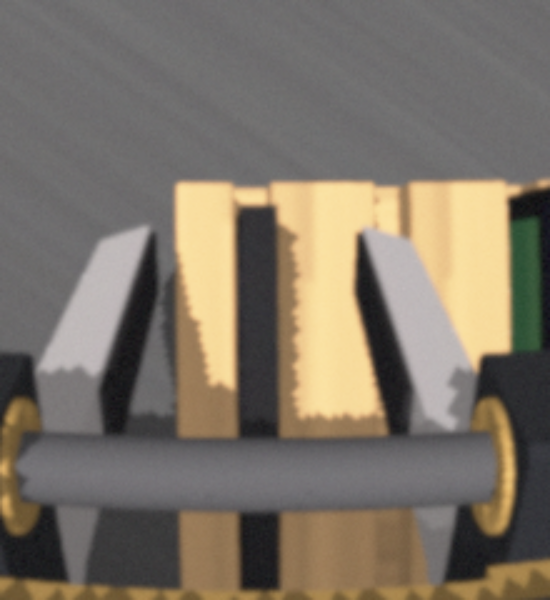

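Call:
arm_command(steps=[[0.3,-13,0,1,0],[0.1,-13,0,1,0],[0,-13,0,1,0],[0,-13,0,1,0],[0,-13,0,1,0],[0,-13,0,1,0],[0,-13,0,1,0]], force=25)

```text
clock: 12.92
eef_pos: [507.7, 319.6, 56.1]
eef_rot: [3.09, -0.422, 0.625]
wrist_force: [-3.2, 2.0, 5.1]
finger_gap: 7.9
finger_force: 25.0
```

Call:
arm_command(steps=[[0,5,1,-10,0],[0,12,1,-27,0],[0,25,3,-55,0],[0,45,5,-100,0],[0,60,6,-140,0],[0,60,6,-140,0]])

```text
clock: 13.68
eef_pos: [505.7, 319.2, 212.2]
eef_rot: [3.088, -0.427, 0.625]
wrist_force: [-0.7, 0.2, -1.6]
finger_gap: 7.7
finger_force: 25.0
```

```bash
python3 - <<'E'
from h import *
np.set_printoptions(precision=3,suppress=True)
s=monitor.read_state();print(s['clock'],s['joints'],s['eef_rot'],s['eef_pos'],s['finger_gap'],s['finger_force'])
c=snap('side');d=snap('scene')
np.savez('s2.npz',side=c['img'],scene=d['img'])
k=lambda x:cv2.resize(x,(390,400),interpolation=cv2.INTER_CUBIC)
cv2.imwrite('pics/s2.png',np.hstack([k(c['img'][210:380,235:400]),k(d['img'][100:300,180:375])])[:,:,::-1])
# refine magnifier: bright ring ellipse + foot from networks
for n,p in(('side',c),('scene',d)):
    r=trace(p,'magnifier')
    for q in r[:1]:print(n,q['rect'],q['p']);np.save('mag_'+n,q['region'])
E
```

```text
13.675 [ 0.503  0.207  1.722 -0.003  0.781  1.461] [ 3.088 -0.427  0.625] [505.663 319.22  212.176] 7.7082207717153155 24.99903917312622
side [267.3, 306.2, 37.2, 28.2] 0.59
scene [212.2, 230.0, 61.5, 114.4] 0.66
```

View pics/s2.png

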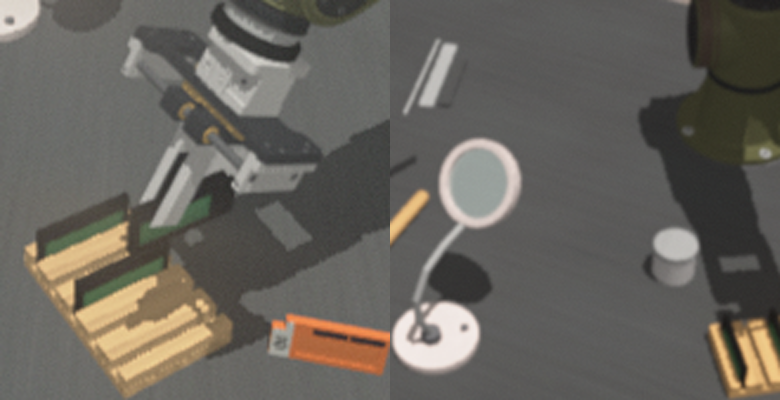

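```bash
python3 - <<'E'
from h import *
from scipy.optimize import differential_evolution
np.set_printoptions(precision=3,suppress=True)
d=snap('scene');c=snap('side')
M=[]
for p,(x0,x1,y0,y1) in((d,(175,250,160,290)),(c,(205,292,135,232))):
    hsv=cv2.cvtColor(p['img'],cv2.COLOR_RGB2HSV)[y0:y1,x0:x1];m=(hsv[...,2]>150)&(hsv[...,1]<50)
    M.append((p,(x0,x1,y0,y1),m.astype(np.uint8)));print(m.sum())
t=np.linspace(0,2*np.pi,48,endpoint=False);C=np.c_[np.cos(t),np.sin(t)]
def render(p,v):
    h=np.array([np.cos(v[2]),np.sin(v[2]),0]);l=np.array([-h[1],h[0],0]);up=np.array([0,0,1.])
    n=np.cos(.698)*h+np.sin(.698)*up;x=np.cross(l,n);S=np.array([v[0],v[1],0]);L=S+84.3*h+240.7*up;F=S+215*h
    q=np.zeros((420,560),np.uint8)
    f=lambda P,val:cv2.fillConvexPoly(q,cv2.convexHull(np.float32(proj(p,P))).round().astype(int),val)
    disc=lambda o,r,a,b:o+r*(C[:,:1]*a+C[:,1:]*b)
    f(np.r_[disc(F,68,h,l),disc(F+18*up,68,h,l)],1)
    f(np.r_[disc(L-9*n,66,x,l),disc(L+9*n,66,x,l)],1);f(disc(L,53,x,l),0)
    return q
def cost(v):return sum((render(p,v)[b[2]:b[3],b[0]:b[1]]!=m).sum() for p,b,m in M)
r=differential_evolution(cost,[(470,570),(-270,-170),(-.6,.5)],popsize=25,seed=2,maxiter=60)
print(r.x,np.degrees(r.x[2]),r.fun)
o=[]
for p,b,m in M:
    q=render(p,r.x)[b[2]:b[3],b[0]:b[1]];o.append(cv2.resize(np.dstack([m*255,q*255,q*0]),(350,450),interpolation=0))
cv2.imwrite('pics/mag.png',np.hstack(o));print(monitor.read_state()['clock'])
E
```

```text
2625
1348
[ 520.326 -215.659   -0.207] -11.877925784175403 1917.0
13.975
```

View pics/mag.png

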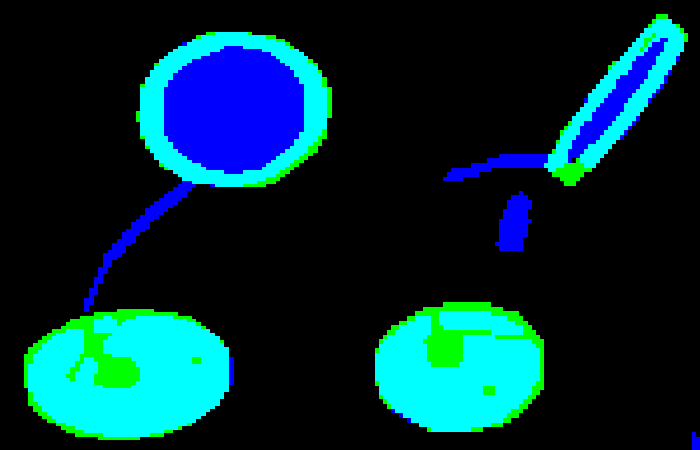

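The overlay shows the magnifier fit is good: viewing spot at (520,-216), axis yaw -12°. The crop shows the plate in the fingers and the two plain plates still in the rack. Next I'll work out the transport and the turn.

```bash
cat >> h.py <<'E'
a=np.radians(-11.9);nz=np.array([np.cos(.698)*np.cos(a),np.cos(.698)*np.sin(a),np.sin(.698)]);SPOT=np.array([520.3,-215.7,170.])
def st():
    s=monitor.read_state();Rm=R.from_euler('xyz',s['eef_rot']).as_matrix();return s,Rm
def rep():
    s,Rm=st();t=Rm[:,2];y=nz-t*(nz@t);y/=np.linalg.norm(y)
    ph=np.degrees(np.arctan2(-y@Rm[:,0],y@Rm[:,1]))
    print('clk',s['clock'],'p',s['eef_pos'],'q',s['joints']);print('tilt short deg',np.degrees(np.arcsin(-nz@t)),'turn',ph,'t',t,'gap',s['finger_gap'])
    return s,Rm
E
python3 - <<'E'
from h import *
np.set_printoptions(precision=3,suppress=True)
s,Rm=rep();print(Rm,Rm.T@(np.array([847,74,300])-s['eef_pos']))
E
```

```text
clk 13.975 p [504.389 318.657 206.709] q [ 0.503  0.213  1.727 -0.003  0.78   1.461]
tilt short deg 20.326178953431814 turn -51.366662353691524 t [ 0.36   0.196 -0.912] gap 8.30688345908175
[[ 0.741  0.567  0.36 ]
 [ 0.534 -0.822  0.196]
 [ 0.407  0.047 -0.912]] [161.037 399.895  -9.694]
```

Call:
arm_command(steps=[[0,18,45,-5,-6],[0,38,95,-10,-13],[0,60,150,-10,-20],[0,82,205,-10,-27],[0,104,260,-10,-34],[0,126,315,-10,-42],[0,148,365,-10,-48],[0,161,400,-10,-52],[0,161,400,-10,-52]])

```text
clock: 15.1
eef_pos: [848.4, 71.7, 298.8]
eef_rot: [2.776, -0.216, 1.559]
wrist_force: [0.1, -0.2, -1.7]
finger_gap: 7.7
finger_force: 25.0
```

```bash
python3 - <<'E'
from h import *
np.set_printoptions(precision=3,suppress=True)
s,Rm=rep();print(Rm)
E
```

```text
clk 15.1 p [848.41   71.741 298.76 ] q [-0.019  0.814  0.631  0.21   1.33   0.02 ]
tilt short deg 20.35410554538114 turn 0.5174529381070274 t [ 0.359  0.196 -0.912] gap 7.680926738275057
[[ 0.011  0.933  0.359]
 [ 0.977 -0.087  0.196]
 [ 0.214  0.349 -0.912]]
```

Call:
arm_command(steps=[[0,0,2000,0,0],[0,0,2000,0,0],[0,0,2000,0,0]])

```text
clock: 15.48
eef_pos: [900.1, 59.8, 312.6]
eef_rot: [2.742, -0.22, 1.561]
wrist_force: [-0.7, -0.6, -0.7]
finger_gap: 7.8
finger_force: 25.0
```

Call:
arm_command(steps=[[0,0,2000,0,0]])

```text
clock: 15.6
eef_pos: [909.0, 53.4, 325.8]
eef_rot: [2.69, -0.223, 1.566]
wrist_force: [-0.0, 0.3, -0.1]
finger_gap: 7.8
finger_force: 25.0
```

Call:
arm_command(steps=[[0,0,2000,0,0]])

```text
clock: 15.72
eef_pos: [916.4, 46.9, 333.9]
eef_rot: [2.651, -0.226, 1.568]
wrist_force: [-0.3, -0.2, -0.2]
finger_gap: 7.7
finger_force: 25.0
```

Call:
arm_command(steps=[[0,0,2000,0,0]])

```text
clock: 15.85
eef_pos: [922.8, 40.4, 341.0]
eef_rot: [2.616, -0.228, 1.569]
wrist_force: [0.1, -0.8, 0.3]
finger_gap: 7.4
finger_force: 25.0
```

Call:
arm_command(steps=[[0,0,2000,0,0]])

```text
clock: 15.98
eef_pos: [928.3, 33.9, 349.8]
eef_rot: [2.581, -0.231, 1.57]
wrist_force: [0.7, 0.5, -0.9]
finger_gap: 7.5
finger_force: 25.0
```

```bash
python3 - <<'E'
from h import *
np.set_printoptions(precision=3,suppress=True)
s,Rm=rep();print(Rm)
E
```

```text
clk 15.975 p [928.35   33.947 349.761] q [-0.065  1.002  0.236  0.235  1.348  0.017]
tilt short deg 9.292932005667756 turn 0.3446411716540014 t [ 0.532  0.193 -0.824] gap 7.5375329465782865
[[ 0.001  0.847  0.532]
 [ 0.973 -0.123  0.193]
 [ 0.229  0.518 -0.824]]
```

Call:
arm_command(steps=[[0,0,2000,0,0]])

```text
clock: 16.1
eef_pos: [933.1, 27.6, 360.6]
eef_rot: [2.545, -0.233, 1.571]
wrist_force: [-0.7, -0.5, -0.3]
finger_gap: 7.8
finger_force: 25.0
```

Call:
arm_command(steps=[[0,0,2000,0,0]])

```text
clock: 16.23
eef_pos: [936.9, 21.0, 373.3]
eef_rot: [2.51, -0.235, 1.572]
wrist_force: [0.1, -0.2, -0.4]
finger_gap: 7.8
finger_force: 25.0
```

Call:
arm_command(steps=[[0,0,2000,0,0]])

```text
clock: 16.35
eef_pos: [939.8, 14.5, 387.5]
eef_rot: [2.474, -0.237, 1.574]
wrist_force: [-0.3, -0.0, -0.1]
finger_gap: 8.0
finger_force: 25.0
```

Call:
arm_command(steps=[[0,0,2000,0,0]])

```text
clock: 16.48
eef_pos: [941.8, 7.9, 402.8]
eef_rot: [2.438, -0.238, 1.575]
wrist_force: [-0.5, -0.9, -1.0]
finger_gap: 7.7
finger_force: 25.0
```

```bash
python3 - <<'E'
from h import *
np.set_printoptions(precision=3,suppress=True)
s,Rm=rep();print(Rm)
E
```

```text
clk 16.475 p [941.834   7.877 402.805] q [-0.096  0.961  0.236  0.259  1.254 -0.004]
tilt short deg 1.2063291658905007 turn 0.2803614355484887 t [ 0.646  0.183 -0.741] gap 7.704033889447484
[[-0.004  0.763  0.646]
 [ 0.972 -0.149  0.183]
 [ 0.236  0.628 -0.741]]
```

```bash
cat >> h.py <<'E'
OFF=np.array([-69.2,4,-10.8])
E
python3 - <<'E'
from h import *
np.set_printoptions(precision=1,suppress=True)
s,Rm=rep();y=Rm[:,1]
T=SPOT-Rm@OFF-3*nz;print('T',T,Rm.T@(np.array([485,15,300])-s['eef_pos']),Rm.T@(T-60*nz-s['eef_pos']),Rm.T@(T-s['eef_pos']))
E
```

```text
clk 16.475 p [941.8   7.9 402.8] q [-0.1  1.   0.2  0.3  1.3 -0. ]
tilt short deg 1.2063291658905007 turn 0.2803614355484887 t [ 0.6  0.2 -0.7] gap 7.704033889447484
T [ 521.7 -145.4  173.9] [ -15.5 -414.4 -217.6] [-201.  -501.7 -128.4] [-201.3 -441.7 -129.6]
```

Call:
arm_command(steps=[[0,-2,-40,-21,0],[0,-4,-90,-47,0],[0,-6,-140,-73,0],[0,-8,-190,-100,0],[0,-10,-240,-126,0],[0,-12,-290,-152,0],[0,-14,-340,-178,0],[0,-15,-390,-205,0],[0,-15,-415,-218,0],[0,-50,-435,-200,0],[0,-90,-455,-180,0],[0,-130,-475,-160,0],[0,-170,-490,-142,0],[0,-201,-502,-128,0],[0,-201,-502,-128,0],[0,-201,-502,-128,0]])

```text
clock: 18.48
eef_pos: [476.3, -135.6, 135.8]
eef_rot: [2.44, -0.237, 1.575]
wrist_force: [0.5, -0.9, -0.5]
finger_gap: 7.6
finger_force: 25.0
```

```bash
python3 - <<'E'
from h import *
np.set_printoptions(precision=1,suppress=True)
c=snap('side');d=snap('scene')
s,Rm=rep()
T=SPOT-Rm@OFF-3*nz;print('T',T,Rm.T@(T-s['eef_pos']))
P=np.array([s['eef_pos']+Rm@OFF]);print('mark px',proj(c,P),proj(d,P))
k=lambda x:cv2.resize(x,(390,400),interpolation=cv2.INTER_CUBIC)
cv2.imwrite('pics/f1.png',np.hstack([k(c['img'][110:260,210:356]),k(d['img'][130:280,150:296])])[:,:,::-1])
E
```

```text
clk 18.575 p [ 476.4 -135.2  136. ] q [-0.6  0.1  2.2  1.1  0.6 -1.3]
tilt short deg 1.263800457234044 turn 0.3702766005328729 t [ 0.6  0.2 -0.7] gap 8.02106509689155
T [ 521.6 -145.4  173.8] [-1.3 59.8 -0.7]
mark px [[311.7 194.2]] [[253.2 194.8]]
```

View pics/f1.png

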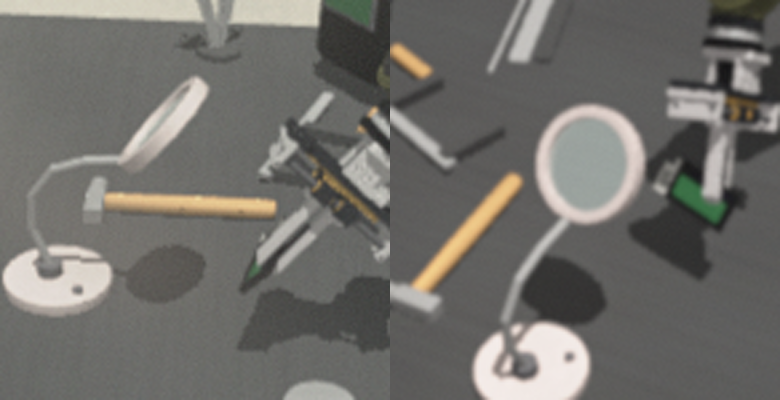

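The pale frosted end shows at about (254,197) in the scene view against a predicted (253,195), with the marked face towards the lens. Now the final approach along the axis.

Call:
arm_command(steps=[[0,-1,15,-1,0],[0,-1,30,-1,0],[0,-1,42,-1,0],[0,-1,52,-1,0],[0,-1,58,-1,0],[0,-1,60,-1,0],[0,-1,60,-1,0],[0,-1,60,-1,0]])

```text
clock: 19.58
eef_pos: [521.1, -145.7, 172.7]
eef_rot: [2.441, -0.238, 1.575]
wrist_force: [-0.5, 0.4, -0.7]
finger_gap: 7.9
finger_force: 25.0
```

```bash
python3 - <<'E'
from h import *
np.set_printoptions(precision=1,suppress=True)
c=snap('side');d=snap('scene')
s,Rm=rep()
T=SPOT-Rm@OFF-3*nz;print('T',T,Rm.T@(T-s['eef_pos']),s['wrist_force'])
P=s['eef_pos']+Rm@OFF
# frosted field corners in tool frame
g=[np.array([-.911,0,-.411]),np.array([.411,0,-.911])]
Q=[P+Rm@(i*10*g[0]+j*25.5*g[1]) for i,j in((1,1),(1,-1),(-1,-1),(-1,1),(0,0))]
print('pred',proj(c,Q),proj(d,Q))
for r in trace(d,'frosted_end')[:2]:
    v,u=np.nonzero(r['region']);print(r['p'],r['rect'],u.mean(),v.mean())
big=d['img'][150:250,205:305];cv2.imwrite('pics/f2.png',np.hstack([cv2.resize(x,(390,390),interpolation=cv2.INTER_CUBIC) for x in(big,c['img'][110:260,210:360])])[:,:,::-1])
E
```

```text
clk 19.675 p [ 521.1 -145.7  172.8] q [-0.6  0.1  2.   0.9  0.7 -1.2]
tilt short deg 1.3560358466649978 turn 0.26362032802351554 t [ 0.6  0.2 -0.7] gap 7.760110001970981
T [ 521.7 -145.4  173.9] [ 0.5  1.1 -0.4] [ 0.3 -0.2 -0.2]
pred [[304.  175.2]
 [293.5 184. ]
 [291.7 187.6]
 [302.2 178.8]
 [297.8 181.4]] [[245.  185.3]
 [237.8 199. ]
 [242.3 202.2]
 [249.6 188.4]
 [243.7 193.7]]
0.45 [403.4, 244.8, 9.9, 14.2] 402.7931034482759 246.86206896551724
```

View pics/f2.png

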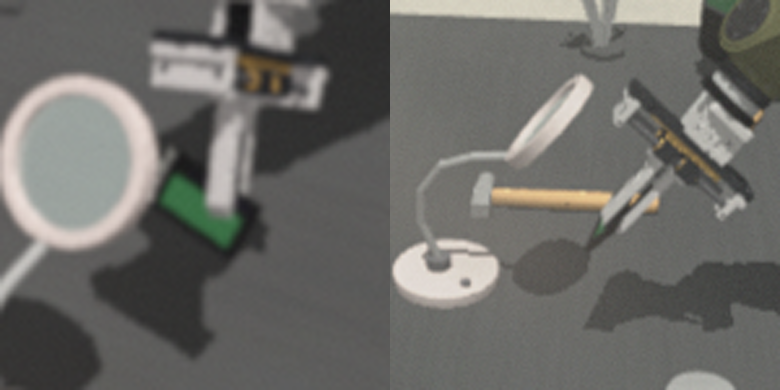

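Call:
arm_command(steps=[[0,0,2,0,0],[0,0,3,0,0],[0,0,3,0,0],[0,0,3,0,0]])

```text
clock: 20.23
eef_pos: [523.6, -146.1, 174.8]
eef_rot: [2.441, -0.238, 1.575]
wrist_force: [0.8, 0.0, -0.1]
finger_gap: 7.9
finger_force: 25.0
```

```bash
python3 -c "
from h import *
rep();print(job.sign_off())"
```

```text
clk 20.225 p [ 523.5716197  -146.12257778  174.8128563 ] q [-0.57804038  0.13296527  2.01915169  0.92636846  0.68381109 -1.14750966]
tilt short deg 1.3484633777778656 turn 0.2761259180060145 t [ 0.64399327  0.18289687 -0.74284682] gap 7.8811784085627155
the job is handed in; nothing more can be done
None
```

I handed the job in at 20.2 s with the notched plate held still below the magnifier: by my estimate the marked face is within about 1.5° of square and the mark about 11 cm from the glass on the lens axis; the sign-off gave no verdict.

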